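Switch on the orange rocker with the pen

TASK

Lift the clear guard off the row of rocker switches by its blue handle and stand it upright on the bench. Then take the blue pen from its stand and use its lower end as a stylus to press down the raised front end of the orange rocker (the end beside the white dot) until it has flipped fully over, leaving the four grey rockers as they are. Finally put the pen back upright, fully home in its stand, and leave the black case, timer and flask where they are.

Things in the scene. Friction and masses are not known exactly. Their poses are not given: they have to be found in the camera images.
- console: white switch console, grey top, fixed, 100 mm deep (x), 180 wide (y), 40 high; origin at the centre of its underside; its front (-x side) faces the robot within 0.3 rad. Five switches, 25 mm apart, stand in a row along its y axis in mid top; a 3 mm high black lip, 67 x 159 mm over all, surrounds the guard's seat. A tall microscope stands to its right (y below -0.05, x above 0.45)
- guard: clear plastic guard, an upside-down open box 58 mm (x) by 146 mm (y) by 28 mm high with a blue bar handle on top; 0.1 to 0.2 kg, loose, resting on the console's top (its underside 40 mm above the bench) over the switches; walls 3 mm. Origin at the centre of its underside, z up
- guard_handle (a point): middle of the guard's handle bar, 58 mm above the guard's underside: a round bar 10 mm thick that runs 72 mm along the guard's y axis, 30 mm (to its centre line) above the guard's top; posts at both ends
- switch_orange: black frame, 38 x 22.5 x 2 mm, of the switch that has the orange rocker; it may stand at any of the five places in the row. Origin at the centre of its underside, on the console's top; axes as the console's; a white dot marks its front (-x) end. It carries the rocker
- rocker_orange (a joint): tilt of the orange rocker: 0 = front end raised, 0.44 = front end fully down. It turns on a pin across the row 3 mm above the console's top, stays where it is left, and needs about 2 to 4 N at the press point
- press_orange (a point): point on the top face of the orange rocker (30 mm long, 17 mm wide), in the middle of its front half, where to press; at joint 0 it is about 15 mm above the console's top, 7 mm in front of the pivot, and it travels about 4 mm down. The rocker's face in front of it rises 2 mm higher at the outer end
- press_grey_a (a point): the same point on the front half of one of the four dark grey rockers, which must stay as set (two have the front end up, two have it down)
- press_grey_b (a point): the same point on the front half of one of the four dark grey rockers, which must stay as set (two have the front end up, two have it down)
- press_grey_c (a point): the same point on the front half of one of the four dark grey rockers, which must stay as set (two have the front end up, two have it down)
- press_grey_d (a point): the same point on the front half of one of the four dark grey rockers, which must stay as set (two have the front end up, two have it down)
- pen_stand: pen stand fixed to the bench: an 80 x 80 x 6 mm dark base with a 36 x 36 mm wooden block up to 52 mm height; origin at the centre of its underside. In the middle of the block is an upright square hole, 13.5 mm wide (sides along the stand's x and y), 44 mm deep (its floor 8 mm above the bench)
- stand_mouth (a point): centre of the stand's hole at the top of the block, 52 mm above the bench
- pen_mid (a point): centre of the blue capped pen, 10 mm thick and 144 mm long, 20 g, loose, standing upright in the stand. It may lean a few degrees in the hole. Its top 100 mm stand free above the block. The point's y axis points along the pen, to its upper end
- pen_tip (a point): centre of the pen's lower end, 72 mm from its centre; the end is blunt, about 10 mm wide
- case: upright black round case for an objective lens, 35 mm across, 60 mm high; a bystander; origin at the centre of its underside
- timer: white bench timer, 66 x 66 x 18 mm; a bystander; origin at the centre of its underside
- flask: flat culture flask with pink contents and orange cap, 52 x 98 x 24 mm; a bystander; origin at the centre of its underside

How it is judged:
By the outcome, as a careful person would: the job done as asked, in the order asked, and still so for the second after the job is handed in, with the robot touching nothing.
It also fails if it takes over 61 s, if anything falls off the work surface, if the arm or the gripper's body presses on something with over 40 N, if the wrist force passes 120 N, or if a joint passes its speed limit or range.

ROBOT

A 6-joint arm with a two-finger parallel gripper is mounted at the origin on a cart in front of the work surface, level with it; the furniture and walls round the work are solid. World frame = base frame: x ahead of the robot, y to its left, z up, the work surface at z = 0. Lengths are in mm, angles in rad, forces in N, time in s.
With the tool pointing down it reaches from about 350 to 925 mm from the base axis. Payload 6.4 kg.
Tool frame: the origin (TCP) lies midway between the tips of the shut fingers; the grasp point (between the pads) lies 19 mm behind it; z points along the fingers, y is the direction in which the jaws open and shut (so a half turn about z gives the same grasp; the last joint's range is limited). The gripper opens to 94 mm and grips with 3 to 60 N. Pads are 16 mm wide; open, the fingers measure 119 mm over their backs; the gripper's body (75 mm by 177 mm) begins 78 mm behind the grasp point.
Start: joints at [-1.334, 0.245, 1.558, -0, 1.339, -0.174], TCP at [259.579, -595.93, 205.455] pointing down, gripper open.
Joint ranges: [-3.13, 3.13], [-1.02, 2.26], [0.13, 2.54], [-0.95, 4.09], [0.21, 2.88], [-2.74, 2.74]. Speed limits (rad/s): [2.57, 2.57, 3.14, 3.14, 3.14, 3.14].

INTERFACE

Orientations are given as a unit quaternion [x, y, z, w].
In Python, from rig import state, viewer, env gives the robot as it stands.
- The arm moves only by the tool drive_tool, never from a script. Its argument "targets" is a list that holds one entry, the list of rows, each a list of 5 numbers: the shift along the world's x, y, z in cm, then the turn about the world's z in rad, then the finger opening in cm, from 0 to 9.4. In form: [[[tx, ty, tz, twist, gripper], ...]]. A call has 1 to 8 rows; each row shifts and turns the commanded pose from where the row before left it; what a row does not reach is not made up. A row lasts 1/10 s, in which the tool goes at most 50 mm and 8.59 degrees, less where a joint would pass 70% of its speed; a pose out of reach is approached as far as the arm can. A call is refused whole if a number of a shift passes 5 or a number of a turn 0.15, either way. A call with a gripper value outside its range is refused whole. The fingers move at their own pace and stop on an object; "squeeze" is the grip in N (left out, the last holds). Time passes only in rows, so rows that do not move let the fingers close. It gives the time, the measured TCP pose, the force and the opening at its end, in the units of the state.
- state(): the state, without advancing time (a new reading comes with each control period).
- viewer.camera(name): name is "scene" or "top"; returns a dict with "color" (480x640x3 uint8, red, green, blue), "mtx" (3x3 intrinsics, pixels), "k1" (the pictures are not rectified: a ray, as slopes to the right and down, at radius r is drawn at 1 + k1 r^2 times it, then the intrinsics apply), "camera_from_world" (4x4, takes a point from world to camera coordinates). Camera axes: x right, y down, z forward; pixel columns grow to the right and rows downward; lengths in mm; the calibration is good to about 2 mm. A picture is of the moment at which its call begins. There is no depth.
- env.sign_off(): hands the job in, once; it reports no verdict.
The state is a dict: "clock": time; "joint_positions": joint angles; "qd": joint speeds; "joint_efforts": joint torques, N m; "position": TCP position; "orientation": TCP orientation; "wrist_force": force on the tool from outside, world axes, zero at the start; "moment": the same for the moment, N m; "opening": finger opening in mm.
Only numpy, scipy, OpenCV 4.12 (cv2) and the standard library are available. Lean on these libraries where they do the work, as an engineer would, in place of code of your own. Each camera call takes 0.05 s, during which the arm holds its last target.

## Working session

There is one attempt and no reset: what is moved stays moved. The work goes in short steps, Python scripts to look and compute and a tool call to move; the robot and the scene stay as the last step left them, time stands still between calls to the robot, and variables do not carry over. Pictures are saved under pics/ and viewed, and the job is handed in when it is done.

Besides the shell and the picture viewer there is one more tool, called after "Emit:" as name(argument=value, ...) on one line, values as JSON. drive_tool: Moves the arm, as the interface text tells. Its arguments: {"type":"object","properties":{"targets":{"type":"array"},"squeeze":{"type":"number"}},"required":["targets"]}

```bash
mkdir -p pics
cat > h.py <<'E'
import numpy as np, cv2
from rig import state, viewer, env
def grab(n,fn):
    c=viewer.camera(n); np.savez('pics/'+fn+'.npz',**{k:np.array(v) for k,v in c.items()})
    cv2.imwrite('pics/'+fn+'.png',c['color'][:,:,::-1]); return c
def load(fn): return dict(np.load('pics/'+fn+'.npz'))
def proj(c,P):
    P=np.atleast_2d(P).astype(float); T=c['camera_from_world']
    p=P@T[:3,:3].T+T[:3,3]; s=p[:,:2]/p[:,2:]; r2=(s**2).sum(1,keepdims=True)
    s=s*(1+c['k1']*r2); K=c['mtx']; return s@K[:2,:2].T+K[:2,2]
def ray(c,uv):
    K=c['mtx']; d=(np.array(uv,float)-K[:2,2])/np.array([K[0,0],K[1,1]]); s=d.copy()
    for _ in range(20): s=d/(1+float(c['k1'])*(s@s))
    T=c['camera_from_world']; R=T[:3,:3]; o=-R.T@T[:3,3]; v=R.T@np.array([s[0],s[1],1.]); return o,v/np.linalg.norm(v)
def onz(c,uv,z):
    o,v=ray(c,uv); return o+v*(z-o[2])/v[2]
def tri(rs):
    A=0;b=0
    for o,v in rs:
        M=np.eye(3)-np.outer(v,v); A=A+M; b=b+M@o
    return np.linalg.solve(A,b)
def crop(c,fn,x0,y0,w,h,s):
    im=c['color'][y0:y0+h,x0:x0+w,::-1]; cv2.imwrite('pics/'+fn+'.png',cv2.resize(im,None,fx=s,fy=s,interpolation=cv2.INTER_CUBIC))
E
python3 - <<'E'
from h import *
for n in('scene','top'):
    c=grab(n,n+'0'); T=c['camera_from_world']; print(n,-T[:3,:3].T@T[:3,3],c['mtx'].tolist() if hasattr(c['mtx'],'tolist') else c['mtx'],c['k1'],T[:3,:3])
s=state();print(s)
E
```

```text
scene [ -12.36610273 1068.49988656  566.30217655] [[607.5767294814984, 0.0, 327.9647634562675], [0.0, 607.5767294814984, 246.06524965573092], [0.0, 0.0, 1.0]] 0.02172078483636387 [[-0.84011112 -0.54239553 -0.00451574]
 [-0.21096161  0.33440352 -0.91851483]
 [ 0.49970841 -0.77070188 -0.39536075]]
top [ 524.21004438  167.54230333 1185.52593332] [[494.3588054996683, 0.0, 318.9299857850735], [0.0, 494.3588054996683, 236.5693309541297], [0.0, 0.0, 1.0]] 0.029382954587551885 [[-0.01690967 -0.99946883  0.02785898]
 [-0.9967692   0.01466282 -0.07896944]
 [ 0.078519   -0.02910432 -0.99648768]]
{'clock': 0.1, 'joint_positions': array([-1.33413192e+00,  2.45728224e-01,  1.55884811e+00, -4.11248545e-06,
        1.33869457e+00, -1.74142086e-01]), 'qd': array([ 0.00031765, -0.0012673 , -0.00265248,  0.00204812,  0.00013491,
       -0.00060916]), 'joint_efforts': array([-4.92620547e-04, -4.16916168e+01, -3.15524554e+01,  6.86323643e-02,
        3.10134329e-02, -4.69430302e-05]), 'position': array([ 259.43187388, -595.41354418,  204.489443  ]), 'orientation': array([ 9.78978376e-01,  2.03962340e-01, -2.82275469e-05, -8.38654639e-04]), 'wrist_force': array([0.07845801, 0.64984361, 0.04897661]), 'moment': array([-0.01166774,  0.01865427,  0.01210455]), 'opening': 94.09655782353693}
```

View pics/scene0.png

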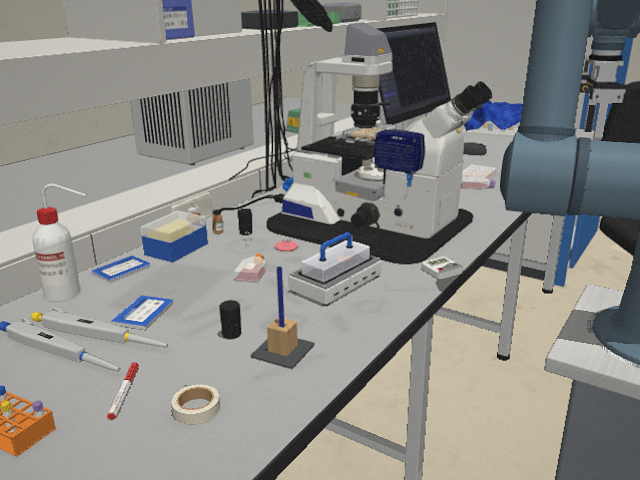

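View pics/top0.png

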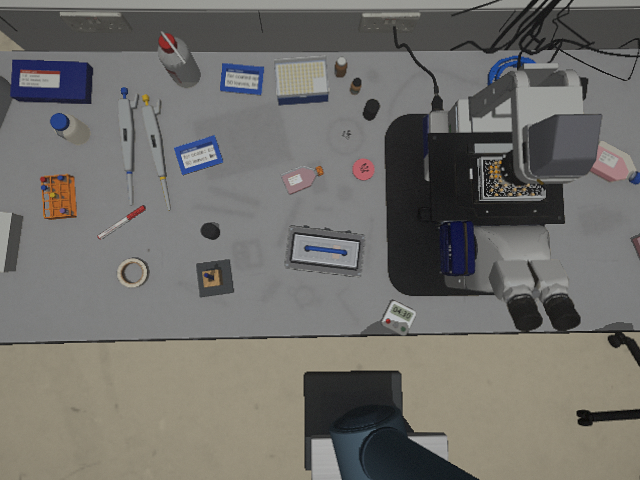

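Both views show the console with its guard (top ~(326,250)), the pen stand (top ~(214,278)), the case (210,230), the timer (398,316) and the flask (302,178). I'll enlarge these next.

Run:
```python
from h import *
t=load('top0');s=load('scene0')
crop(t,'t0a',275,215,100,75,8)
crop(t,'t0b',185,240,65,65,9)
crop(s,'s0a',280,225,110,80,7)
crop(s,'s0b',240,255,85,115,5)
```

```text
(no output)
```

View pics/t0a.png

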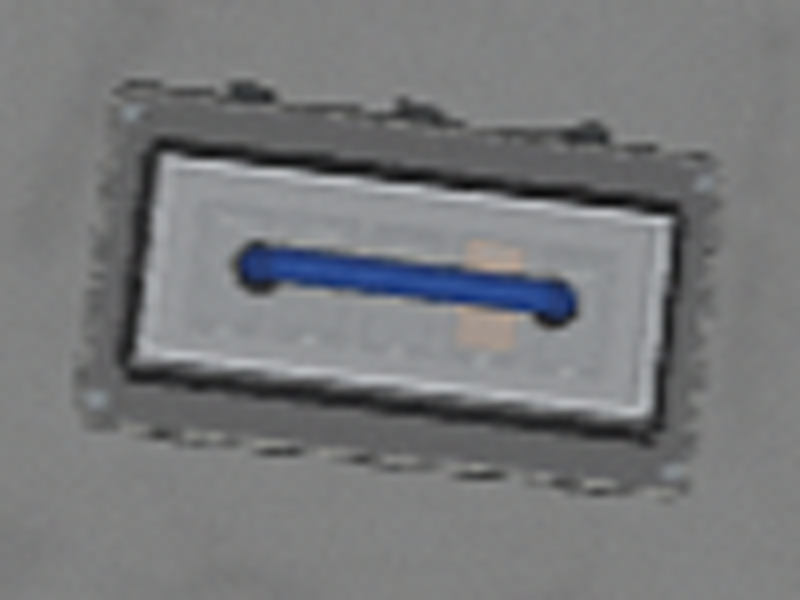

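View pics/t0b.png

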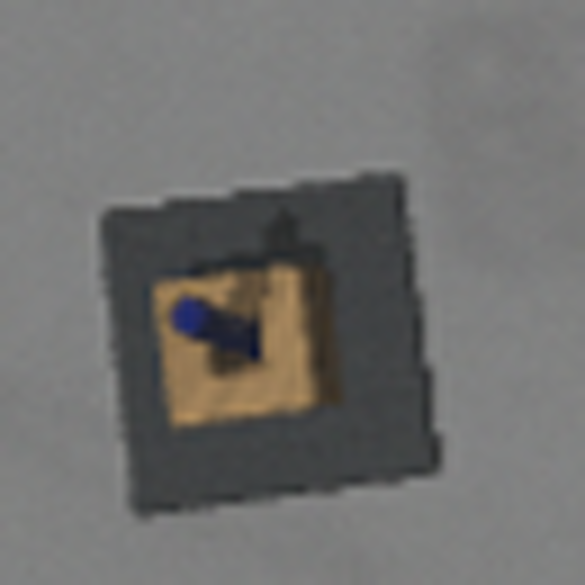

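View pics/s0a.png

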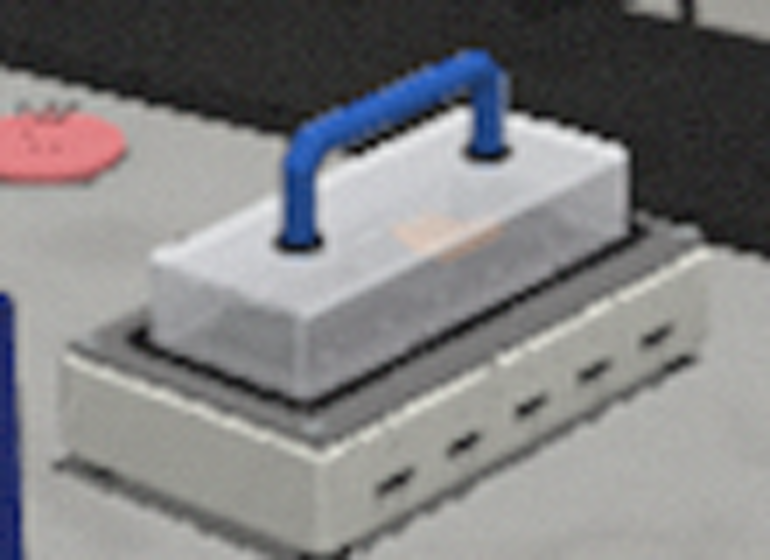

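View pics/s0b.png

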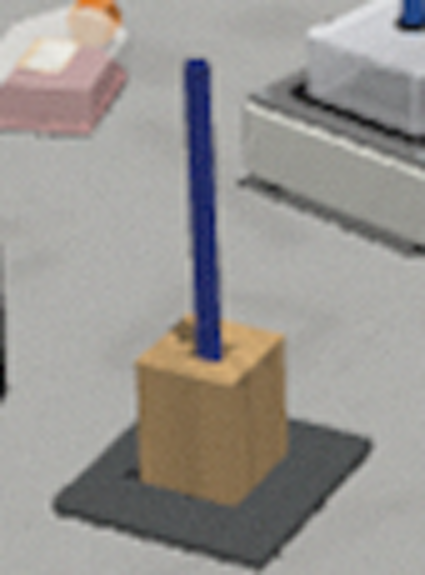

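```bash
cat >> h.py <<'E'
def up(p,x0,y0,s): return (np.array(p,float)+.5)/s-.5+np.array([x0,y0])
E
python3 - <<'E'
from h import *
np.set_printoptions(precision=1,suppress=True)
t=load('top0');s=load('scene0')
T=lambda p:up(p,275,215,8); S=lambda p:up(p,280,225,7)
print('handle top',onz(t,T((258,265)),98),onz(t,T((553,300)),98))
print('handle scene',onz(s,S((302,146)),98),onz(s,S((485,66)),98))
h=[tri([ray(t,T(a)),ray(s,S(b))]) for a,b in(((258,265),(302,146)),((553,300),(485,66)))]
print('tri',h)
for n,p in zip('TL TR BL BR'.split(),((118,85),(713,158),(80,428),(688,490))): print(n,onz(t,T(p),40))
for n,p in zip(('left','near','right'),((68,350),(322,450),(708,248))): print(n,onz(s,S(p),40))
T=lambda p:up(p,185,240,9); S=lambda p:up(p,240,255,5)
for p in((155,278),(300,262),(318,408),(172,425)): print('block',onz(t,T(p),52))
for p in((138,367),(205,318),(284,340),(238,385)): print('blockS',onz(s,S(p),52))
for p in((103,213),(403,175),(440,472),(142,516)): print('base',onz(t,T(p),6))
print('pentop',tri([ray(t,T((188,318))),ray(s,S((198,62)))]),onz(t,T((188,318)),151),onz(s,S((198,62)),151))
print('penmouth', onz(t,T((255,350)),52),onz(s,S((209,358)),52))
E
```

```text
handle top [585.7 162.9  98. ] [574.8  81.8  98. ]
handle scene [589.9 158.4  98. ] [577.2  80.5  98. ]
tri [array([586.1, 163.2, 100.6]), array([575.4,  82.2,  99. ])]
TL [642.  202.5  40. ]
TR [618.2  29.6  40. ]
BL [542.7 214.7  40. ]
BR [521.9  39.2  40. ]
left [640.2 203.1  40. ]
near [546.1 216.2  40. ]
right [520.4  45.6  40. ]
block [540.3 401.7  52. ]
block [543.7 365.4  52. ]
block [506.9 360.9  52. ]
block [503.4 397.4  52. ]
blockS [538.2 402.8  52. ]
blockS [538.8 365.7  52. ]
blockS [508.  363.2  52. ]
blockS [504.  394.3  52. ]
base [558.2 424.8   6. ]
base [566.9 346.5   6. ]
base [489. 337.   6.]
base [479.  414.4   6. ]
pentop [530.2 373.9 152.3] [529.6 373.7 151. ] [532.6 371.9 151. ]
penmouth [521.8 376.7  52. ] [522.  385.8  52. ]
```

Handle centre ≈ (581, 122, 98). The guard's yaw is ≈ -0.13. I'll swing round in front of the microscope.

Emit:
drive_tool(targets=[[[0.75,4.8,0.8,0.129,9.4],[0.75,4.8,0.8,0.129,9.4],[0.75,4.8,0.8,0.129,9.4],[0.75,4.8,0.8,0.129,9.4],[0.75,4.8,0.8,0.129,9.4],[0.75,4.8,0.8,0.129,9.4],[0.75,4.8,0.8,0.129,9.4],[0.75,4.8,0.8,0.129,9.4]]])

```text
clock: 0.9
position: [319.3, -209.9, 269.3]
orientation: [0.749, 0.662, 0.0, -0.0]
wrist_force: [-0.1, -0.5, 0.9]
opening: 93.5
```

Run:
```python
from h import *
import math
s=state();q=s['orientation'];print(s['position'],s['joint_positions'])
from scipy.spatial.transform import Rotation as R
m=R.from_quat(q).as_matrix();print(m, math.atan2(m[1,1],m[0,1]))
t=load('top0');sc=load('scene0')
print('edge',onz(t,(200,337),0),'flask',onz(t,(302,178),12),'case',onz(t,(208,236),0),'timer',onz(t,(398,316),18), 'cand',onz(t,(255,212),0))
# microscope left front
print(onz(t,(388,290),0))
# pen axis planes by blue mask
for c,(x0,x1,y0,y1) in ((t,(200,216,270,284)),(sc,(272,292,262,328))):
    im=c['color'].astype(int)[y0:y1,x0:x1]; m=(im[...,2]-im[...,0]>50)
    ys,xs=np.nonzero(m); p=np.c_[xs+x0,ys+y0].astype(float); mu=p.mean(0); u,s_,v=np.linalg.svd(p-mu); a=(p-mu)@v[0]
    print(len(p),mu+v[0]*a.min(),mu+v[0]*a.max(),s_)
```

```text
[ 319.25328688 -209.91639738  269.2896677 ] [-8.80960463e-01 -4.96016600e-01  2.11475563e+00  2.25799003e-04
  1.52315654e+00 -7.57333664e-01]
[[ 1.23322837e-01  9.92366604e-01 -1.88072056e-05]
 [ 9.92366535e-01 -1.23322821e-01  3.77193233e-04]
 [ 3.71994610e-04 -6.51801811e-05 -9.99999929e-01]] -0.12363757354589494
edge [385.39371109 416.0290873    0.        ] flask [758.34490464 171.5473182   12.        ] case [622.88657056 397.89964654   0.        ] timer [426.48610186 -49.03135005  18.        ] cand [679.17799984 285.77156345   0.        ]
[486.93823315 -30.25983093   0.        ]
6 [205.5 274. ] [205.5 276. ] [2.         1.22474487]
239 [278.90154139 266.96091553] [281.46394627 326.06659245] [263.03067183  18.05904973]
```

Emit:
drive_tool(targets=[[[1.2,4.5,0,0,9.4],[1.2,4.5,0,0,9.4],[1.2,4.5,0,0,9.4],[1.2,4.5,0,0,9.4],[2.7,4.5,0,0,9.4],[4,3.7,-1,0,9.4],[4,3.5,-2,0,9.4],[4,2.5,-2,0,9.4]]])

```text
clock: 1.7
position: [504.8, 102.0, 223.0]
orientation: [0.75, 0.661, 0.0, 0.0]
wrist_force: [0.8, 0.2, 0.3]
opening: 93.8
```

Emit:
drive_tool(targets=[[[4,1,0,0,9.4],[2.2,0,0,0,9.4],[0,0,0,0,9.4]]])

```text
clock: 2.0
position: [566.9, 109.8, 222.1]
orientation: [0.751, 0.661, -0.001, -0.001]
wrist_force: [-0.7, 0.1, -0.7]
opening: 93.7
```

Emit:
drive_tool(targets=[[[1.4,1.2,-2.5,0,9.4],[0,0,-3.5,0,7],[0,0,-3.5,0,5],[0,0,-3,0,4],[0,0,-1.7,0,4],[0,0,0,0,4]]])

```text
clock: 2.6
position: [576.2, 121.2, 78.3]
orientation: [0.751, 0.66, -0.003, -0.002]
wrist_force: [-1.0, -0.4, 0.8]
opening: 57.3
```

Run:
```python
from h import *
t=grab('top','t1');s=grab('scene','s1')
crop(t,'t1a',265,205,120,90,6)
crop(s,'s1a',270,200,130,110,6)
print(state()['position'],state()['opening'])
```

```text
[579.25832734 121.38867996  81.95299986] 49.225467187425004
```

View pics/s1a.png

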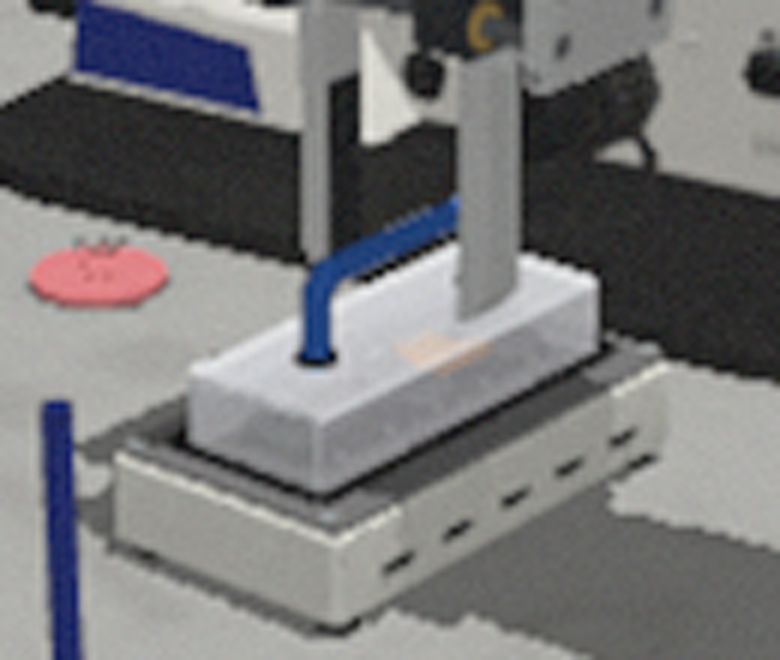

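The fingers straddle the bar with clear room, so I'll close.

Emit:
drive_tool(targets=[[[0,0,0,0,2],[0,0,0,0,1.3],[0,0,0,0,0.8],[0,0,0,0,0.5],[0,0,0,0,0.5],[0,0,0,0,0.5],[0,0,0,0,0.5]]], squeeze=35)

```text
clock: 3.4
position: [580.1, 121.6, 81.7]
orientation: [0.751, 0.66, 0.0, 0.0]
wrist_force: [1.2, 0.7, 1.1]
opening: 8.9
```

Emit:
drive_tool(targets=[[[0,0,0.5,0,0.5],[0,0,1,0,0.5],[0,0,1.5,0,0.5],[0,0,2,0,0.5],[0,0,2,0,0.5],[0,0,1,0,0.5],[0,0,0,0,0.5]]])

```text
clock: 4.1
position: [581.0, 121.6, 163.9]
orientation: [0.751, 0.66, 0.002, 0.001]
wrist_force: [-0.6, 0.0, -2.2]
opening: 8.6
```

Run:
```python
from h import *
s=grab('scene','s2')
crop(s,'s2a',220,150,190,140,4)
print(state()['position'],state()['opening'],state()['wrist_force'])
```

```text
[580.07880629 121.56972164 162.2491796 ] 8.544878017044253 [-0.69407597  0.22446472 -1.42538552]
```

View pics/s2a.png

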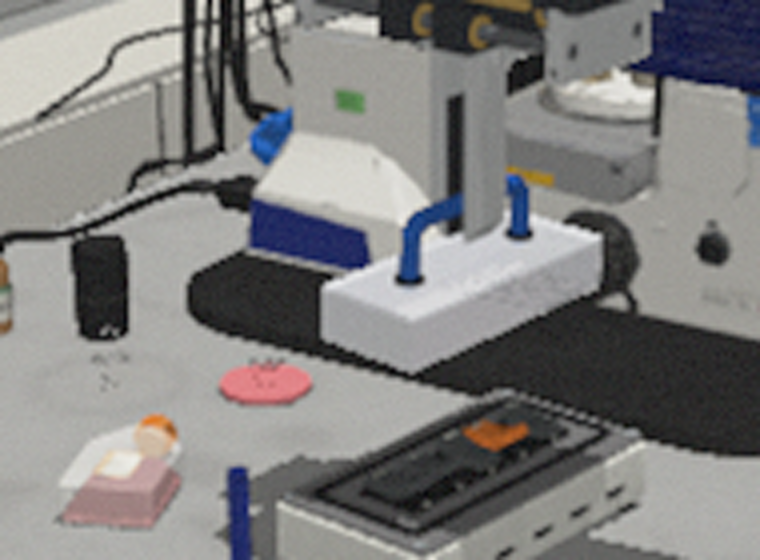

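Lifted level; the rockers are exposed. I'll carry the guard to the clear bench behind and left, near (685, 288).

Emit:
drive_tool(targets=[[[1,1.6,0,0,0.5],[2,3.2,0,0,0.5],[2,3.2,0,0,0.5],[2,3.2,0,0,0.5],[2,3.2,-1,0,0.5],[1.5,2.2,-3,0,0.5],[0,0,-3,0,0.5],[0,0,-2,0,0.5]]])

```text
clock: 4.95
position: [682.4, 287.6, 66.4]
orientation: [0.751, 0.661, -0.003, -0.001]
wrist_force: [0.3, -0.3, -1.3]
opening: 9.2
```

Emit:
drive_tool(targets=[[[0,0,-1,0,0.5],[0,0,0,0,0.5],[0,0,0,0,0.5]]])

```text
clock: 5.25
position: [685.3, 287.3, 62.6]
orientation: [0.751, 0.66, 0.001, 0.0]
wrist_force: [0.1, -0.1, -1.0]
opening: 8.6
```

Run:
```python
from h import *
s=grab('scene','s3');t=grab('top','t3')
crop(s,'s3a',180,150,200,150,4);crop(t,'t3a',180,130,200,150,4)
print(state()['position'],state()['opening'],state()['wrist_force'])
```

```text
[685.97414086 287.53235462  63.70403191] 8.727878966417752 [ 0.48354426  0.02323363 -0.916365  ]
```

View pics/s3a.png

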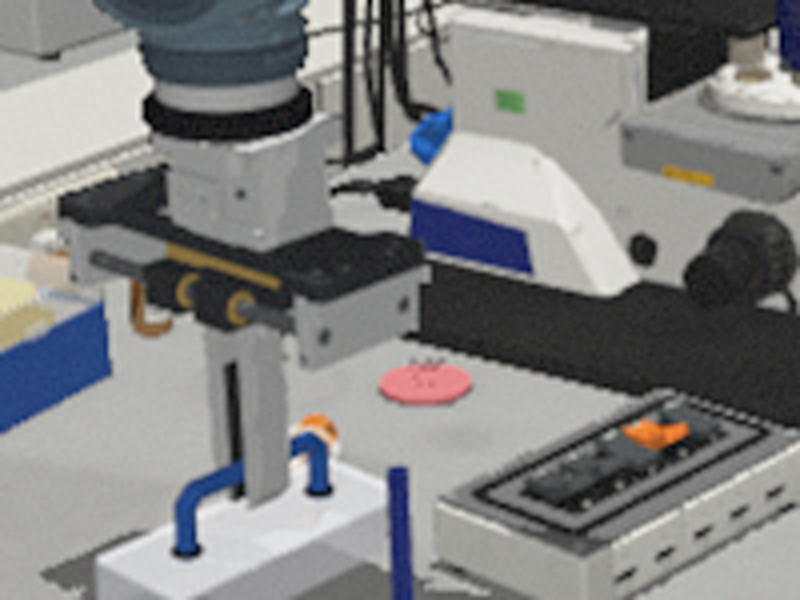

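View pics/t3a.png

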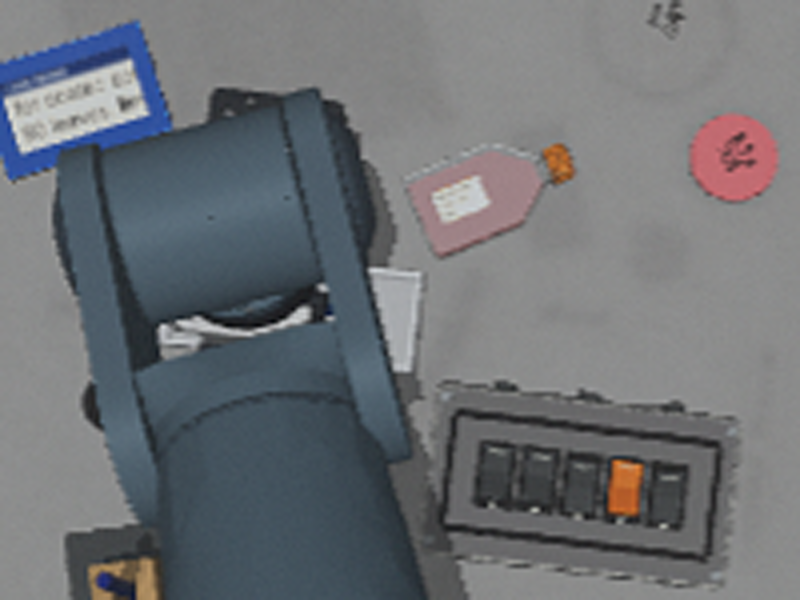

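The guard is about 22 mm above the bench, clear of the flask, console and case. I'll lower it.

Emit:
drive_tool(targets=[[[0,0,-0.8,0,0.5],[0,0,-0.6,0,0.5],[0,0,-0.3,0,0.5],[0,0,-0.2,0,0.5],[0,0,-0.1,0,0.5],[0,0,-0.1,0,0.5],[0,0,0,0,0.5],[0,0,0,0,0.5]]])

```text
clock: 6.15
position: [685.4, 287.3, 41.2]
orientation: [0.751, 0.66, 0.001, 0.001]
wrist_force: [-0.0, -1.1, 3.6]
opening: 8.5
```

Emit:
drive_tool(targets=[[[0,0,0,0,1.5],[0,0,0,0,2.5],[0,0,0,0,4],[0,0,0.5,0,4.5],[0,0,2,0,4.5],[0,0,4,0,4.5],[0,0,5,0,4.5],[0,0,5,0,4.5]]])

```text
clock: 6.95
position: [684.4, 287.6, 208.6]
orientation: [0.751, 0.66, 0.0, 0.0]
wrist_force: [1.0, 0.5, -0.4]
opening: 44.4
```

Run:
```python
from h import *
s=grab('scene','s4')
crop(s,'s4a',180,190,200,150,4)
print(state()['position'],state()['opening'],state()['wrist_force'])
```

```text
[689.08221466 288.9823008  221.07597837] 45.09125397868478 [2.21674366 0.64267244 6.1320711 ]
```

View pics/s4a.png

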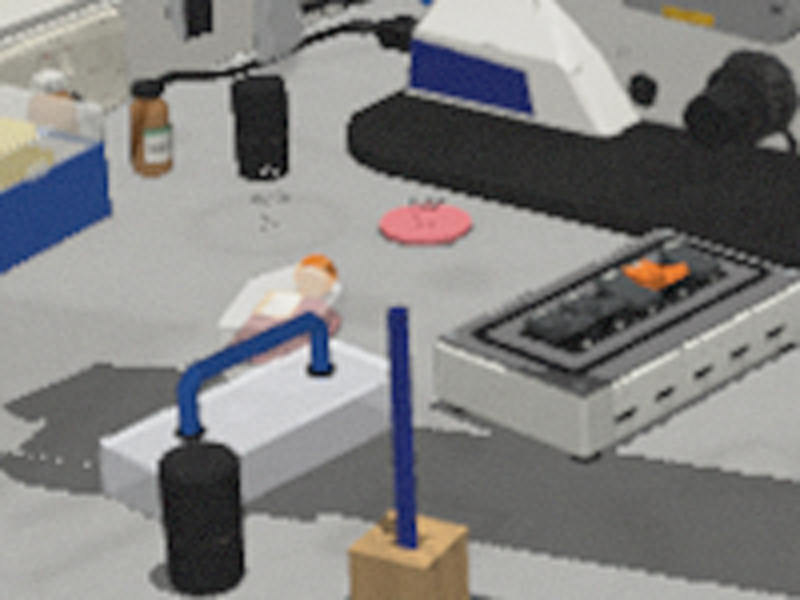

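The guard stands upright on the bench and the pen is untouched. Next I'll get the pen axis from the two viewing planes.

Run:
```python
from h import *
np.set_printoptions(precision=1,suppress=True)
t=load('top0');s=load('scene0')
T=lambda p:up(p,185,240,9)
def plane(c,a,b):
    o,u=ray(c,a);_,v=ray(c,b); n=np.cross(u,v); n/=np.linalg.norm(n); return n,n@o
im=s['color'].astype(float)[255:330,270:295]; m=(im[...,2]-im[...,0])
# column centroid per row
rows=[];
for y in range(13,68):
    w=np.clip(m[y]-25,0,None); 
    if w.sum()>40: rows.append((y+255,(w*np.arange(25)).sum()/w.sum()+270))
rows=np.array(rows); k=np.polyfit(rows[:,0],rows[:,1],1); print(rows[0],rows[-1],k)
a=(np.polyval(k,267),267);b=(np.polyval(k,325),325)
n1,d1=plane(s,a,b)
for e in((240,343),(245,345),(250,346)):
    n2,d2=plane(t,T((188,318)),T(e))
    for z in(10,52,103,151):
        A=np.array([n1[:2],n2[:2]]); print(e,z,np.linalg.solve(A,[d1-n1[2]*z,d2-n2[2]*z]))
p=tri([ray(t,T((188,318))),ray(s,(np.polyval(k,266.8),266.8))]);print(p)
```

```text
[268. 279.] [322.  281.6] [  0.  267.5]
(240, 343) 10 [522.1 385.3]
(240, 343) 52 [524.6 382.3]
(240, 343) 103 [527.6 378.7]
(240, 343) 151 [530.4 375.3]
(245, 345) 10 [522.1 385.2]
(245, 345) 52 [524.6 382.3]
(245, 345) 103 [527.6 378.7]
(245, 345) 151 [530.4 375.3]
(250, 346) 10 [522.4 384.9]
(250, 346) 52 [524.8 382.1]
(250, 346) 103 [527.7 378.6]
(250, 346) 151 [530.4 375.3]
[530.3 373.9 152.7]
```

Emit:
drive_tool(targets=[[[-2.7,1.5,0,-0.126,4.5],[-2.7,1.5,0,-0.126,4.5],[-2.7,1.5,0,-0.126,4.5],[-2.7,1.5,0,-0.126,4.5],[-2.7,1.5,0,-0.126,4.5],[-2.5,1.5,0,-0.126,4.5],[0,0,0,0,4.5],[0,0,0,0,4.5]]])

```text
clock: 7.8
position: [525.0, 377.9, 206.8]
orientation: [0.941, 0.338, 0.001, 0.0]
wrist_force: [0.6, -0.2, -0.8]
opening: 45.2
```

Run:
```python
from h import *
import math
from scipy.spatial.transform import Rotation as R
s=state();m=R.from_quat(s['orientation']).as_matrix();print(s['position'],math.atan2(m[1,1],m[0,1]))
```

```text
[525.02333201 377.85743757 206.78491598] -0.8814326094273794
```

Emit:
drive_tool(targets=[[[0.2,0.15,-3,0,4.5],[0,0,-3,0,4.5],[0,0,-3,0,4.5],[0,0,-2.5,0,4.5],[0,0,-1.2,0,4.5],[0,0,-0.5,0,4],[0,0,0,0,3],[0,0,0,0,3]]])

```text
clock: 8.6
position: [527.9, 379.4, 75.0]
orientation: [0.942, 0.337, 0.001, -0.0]
wrist_force: [0.6, -0.2, 0.0]
opening: 30.6
```

Run:
```python
from h import *
s=grab('scene','s5');t=grab('top','t5')
crop(s,'s5a',230,210,110,150,4);crop(t,'t5a',170,230,100,75,6)
print(state()['position'],state()['opening'],state()['wrist_force'])
```

```text
[527.70577302 379.52519999  74.97353568] 30.008034334722012 [-0.13204671  0.60909704 -0.49550449]
```

View pics/s5a.png

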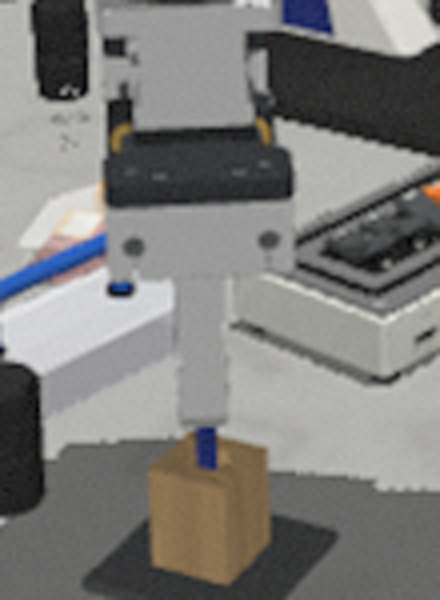

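Emit:
drive_tool(targets=[[[-0.4,0.25,0,0,2.5],[0,0,0,0,1.8],[0,0,0,0,1.3],[0,0,0,0,1.0],[0,0,0,0,0.8],[0,0,0,0,0.5],[0,0,0,0,0.5],[0,0,0,0,0.5]]], squeeze=12)

```text
clock: 9.5
position: [522.7, 381.6, 73.4]
orientation: [0.942, 0.337, -0.0, -0.0]
wrist_force: [-0.1, 0.7, 0.7]
opening: 9.3
```

Run:
```python
from h import *
s=grab('scene','s6');t=grab('top','t6')
crop(s,'s6a',240,270,85,100,6);crop(t,'t6a',170,230,100,75,6)
print(state()['position'],state()['opening'],state()['wrist_force'],state()['moment'])
```

```text
[522.6747103  381.56580713  73.32034193] 9.129966296360024 [-0.52529899 -0.12979894  0.8222149 ] [0.03246959 0.08621547 0.05467663]
```

View pics/s6a.png

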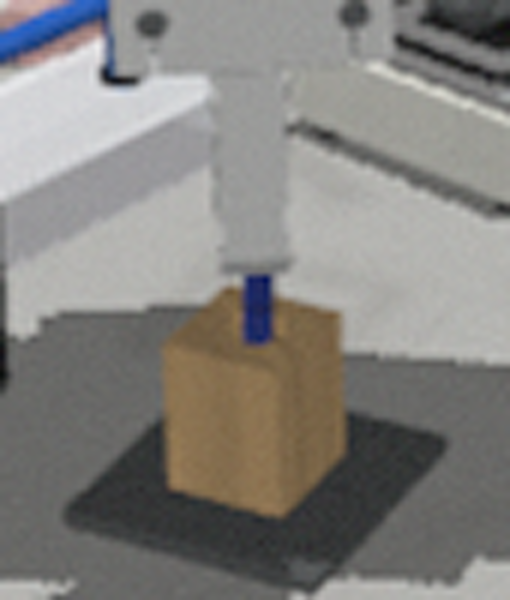

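The pen is held upright with almost no side force. Home reference TCP is (522.7, 381.6, 73.3). I'll firm the grip and lift.

Emit:
drive_tool(targets=[[[0,0,0,0,0.5],[0,0,0,0,0.5],[0,0,0.5,0,0.5],[0,0,1.5,0,0.5],[0,0,2.5,0,0.5],[0,0,2.5,0,0.5],[0,0,1.5,0,0.5],[0,0,0,0,0.5]]], squeeze=40)

```text
clock: 10.4
position: [524.3, 382.4, 162.1]
orientation: [0.942, 0.337, 0.003, -0.0]
wrist_force: [0.7, -0.1, -0.3]
opening: 8.6
```

Run:
```python
from h import *
s=grab('scene','s7');t=grab('top','t7')
crop(s,'s7a',240,210,85,110,6);crop(t,'t7a',270,210,110,80,7)
print(state()['position'],state()['opening'],state()['wrist_force'],state()['moment'])
```

```text
[522.39469572 381.43956192 158.10767599] 9.237346177562031 [-0.117322   -0.51848891  0.08389798] [-0.00340468 -0.00029275 -0.01011981]
```

View pics/s7a.png

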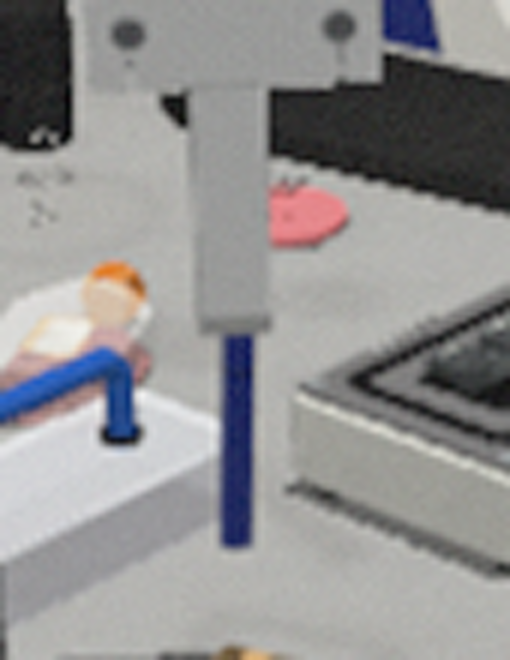

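View pics/t7a.png

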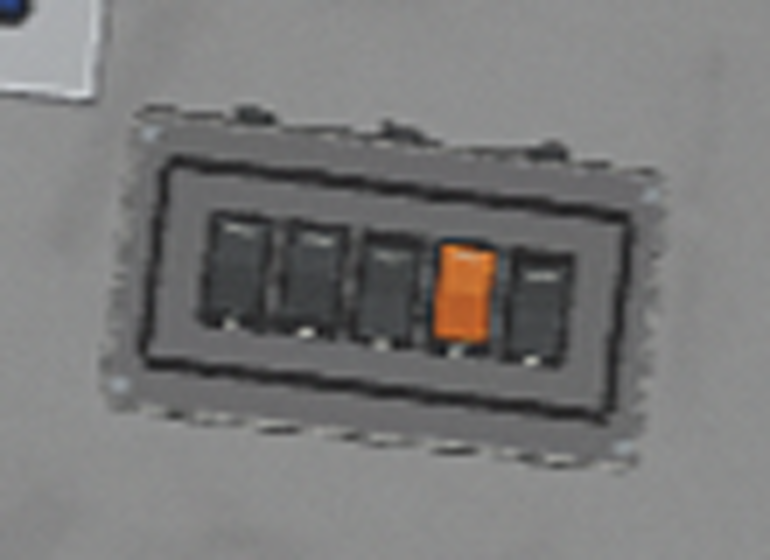

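Run:
```python
from h import *
np.set_printoptions(precision=1,suppress=True)
t=load('top0');t=load('t7');s=load('s7'); T=lambda p:up(p,270,210,7)
L=np.array([onz(t,T(p),43)[:2] for p in((163,157),(634,213),(141,362),(612,420))]);print(L,L.mean(0))
yv=(L[0]-L[1]+L[2]-L[3]);xv=(L[0]-L[2]+L[1]-L[3]);print('yaw',-np.arctan2(yv[0],yv[1]),np.arctan2(xv[1],xv[0]))
D=np.array([onz(t,T(p),42)[:2] for p in((232,324),(306,333),(381,344),(455,352),(531,361))]);print('dots',D)
k=np.polyfit(D[:,1],D[:,0],1);print('yaw dots',-np.arctan(k[0]))
for p in((437,243),(497,249),(490,342),(432,336)):print('rk',onz(t,T(p),55)[:2])
crop(s,'s7b',285,225,110,75,7)
tip=up((236,547),240,210,6);print('tip scene at z=92',onz(s,tip,92.))
```

```text
[[625.7 194.4]
 [604.8  38.5]
 [558.1 202.5]
 [536.4  47.5]] [581.3 120.7]
yaw -0.1359551872099934 -0.12429479440759943
dots [[570.1 172.4]
 [566.8 148. ]
 [562.8 123.3]
 [559.7  98.8]
 [556.3  73.7]]
yaw dots -0.1396609111884587
rk [595.1 104.8]
rk [592.8  85.2]
rk [562.4  88.1]
rk [564.7 107.1]
tip scene at z=92 [532.3 376.5  92. ]
```

View pics/s7b.png

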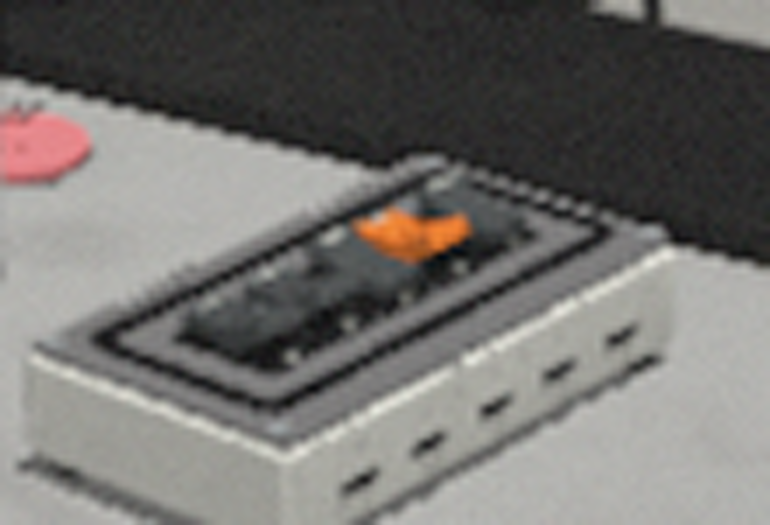

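Run:
```python
from h import *
np.set_printoptions(precision=1,suppress=True)
st=state();print(st['position'])
s=grab('scene','s8');crop(s,'s8a',240,210,85,110,6);print(state()['position'],state()['position'])
p=st['position']
for nm,z in(('tcp',0),('tip',-65.4),('bot',-65.4)):
    q=p+[0,0,z]; print(nm,proj(s,q),(proj(s,q)[0]-[240,210]+.5)*6-.5)
im=s['color'][210:320,240:325,2].astype(int)-s['color'][210:320,240:325,0]
ys,xs=np.nonzero(im>45); sel=(ys>52)&(xs>30)&(xs<48); 
for y in range(52,95,4): 
    r=xs[(ys==y)&(xs>30)&(xs<48)]; print(y+210,r.min()+240 if len(r) else None,r.max()+240 if len(r) else None)
print(proj(s,[[523.5,382,52]]))
```

```text
[522.4 381.4 158.1]
[521.9 381.2 157.1] [521.9 381.2 157.1]
tcp [[280.6 266.6]] [245.8 342. ]
tip [[282.  303.2]] [254.3 561.4]
bot [[282.  303.2]] [254.3 561.4]
262 None None
266 None None
270 279 282
274 279 282
278 279 282
282 279 282
286 279 282
290 279 282
294 279 282
298 279 282
302 279 282
[[282.1 324.9]]
```

View pics/s8a.png

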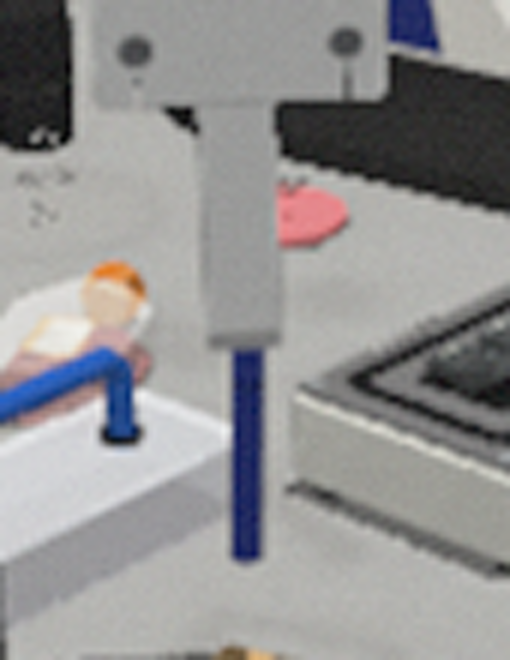

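The arm was still settling in the first picture. Settled, the pen is nearly vertical. Now a subpixel lean check.

```bash
cat >> h.py <<'E'
def penfit(s,x0,x1,y0,y1,th=25):
    im=s['color'].astype(float); m=im[...,2]-im[...,0]; r=[]
    for y in range(y0,y1):
        w=np.clip(m[y,x0:x1]-th,0,None)
        if w.sum()>60: r.append((y,(w*np.arange(x0,x1)).sum()/w.sum()))
    r=np.array(r); k=np.polyfit(r[:,0],r[:,1],1); return r,k
E
python3 - <<'E'
from h import *
np.set_printoptions(precision=2,suppress=True)
s=load('s8');p=np.array([521.9,381.2,157.1])
r,k=penfit(s,274,288,270,302);print(r[0],r[-1],k)
a=proj(s,[p,p-[0,0,65.4]]);print(a,np.polyval(k,a[:,1]))
E
```

```text
[270.   280.77] [301.   280.45] [ -0.01 283.29]
[[280.92 267.19]
 [282.33 303.73]] [280.73 280.38]
```

Emit:
drive_tool(targets=[[[0.6,-2,0.5,0,0.5],[0.6,-3.5,0,0,0.5],[0.6,-4,0,0,0.5],[0.6,-4.5,0,0,0.5],[0.6,-4.5,0,0,0.5],[0.6,-4,0,0,0.5],[0.6,-3.5,0,0,0.5],[0.6,-2,0,0,0.5]]])

```text
clock: 11.35
position: [569.7, 99.1, 161.5]
orientation: [0.942, 0.336, -0.002, -0.0]
wrist_force: [-0.3, 0.7, -0.7]
opening: 9.4
```

Emit:
drive_tool(targets=[[[0,0,0,0,0.5],[0,0,0,0,0.5],[0,0,0,0,0.5]]])

```text
clock: 11.65
position: [570.0, 102.5, 162.5]
orientation: [0.941, 0.337, -0.001, -0.0]
wrist_force: [-0.9, 0.4, -0.5]
opening: 8.9
```

Emit:
drive_tool(targets=[[[-0.15,-0.6,-0.5,0,0.5],[0,0,-1.2,0,0.5],[0,0,-1,0,0.5],[0,0,-0.4,0,0.5],[0,0,0,0,0.5],[0,0,0,0,0.5],[0,0,0,0,0.5]]])

```text
clock: 12.35
position: [569.6, 95.6, 132.8]
orientation: [0.942, 0.337, 0.0, 0.0]
wrist_force: [-0.1, -0.1, -0.4]
opening: 8.4
```

Run:
```python
from h import *
np.set_printoptions(precision=2,suppress=True)
s=grab('scene','s9');crop(s,'s9a',310,205,80,80,8)
p=state()['position'];print(p)
a=proj(s,[p,p-[0,0,65.4]]);print(a)
r,k=penfit(s,330,362,int(a[0,1])+4,int(a[1,1])-2);print(r[0],r[-1],k,np.polyval(k,a[:,1]))
for z,n in((55,'press'),(42,'z42')):
    q=proj(s,[[570.9,97.3,z]])[0];print(n,q,(q-[310,205]+.5)*8-.5)
q=proj(s,[[559.7,98.8,42]])[0];print('dot',(q-[310,205]+.5)*8-.5)
```

```text
[569.58  95.58 132.87]
[[348.4  221.  ]
 [348.12 251.01]]
[224.   348.67] [248.   347.09] [ -0.05 359.55] [348.51 347.02]
press [347.08 256.74] [300.13 417.41]
z42 [347.03 262.51] [299.73 463.59]
dot [334.24 475.53]
```

View pics/s9a.png

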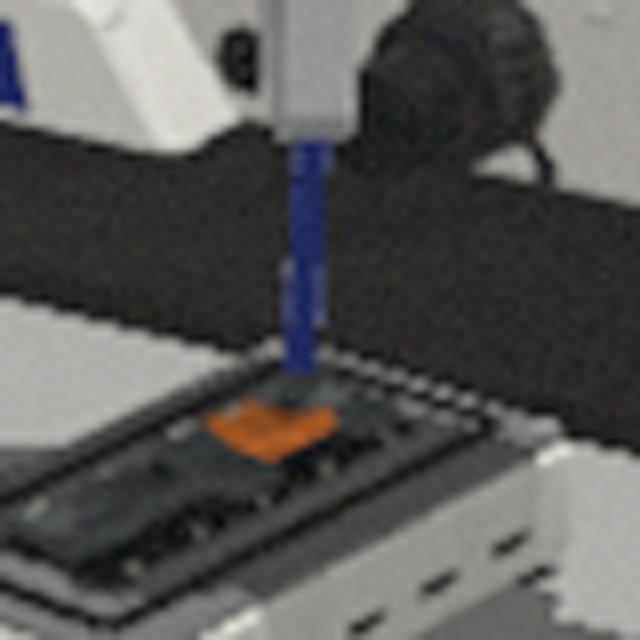

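The tip sits over the orange rocker's front half: predicted press pixel (300,417) against tip column 301. I'll press down gradually.

Emit:
drive_tool(targets=[[[0,0,-0.6,0,0.5],[0,0,-0.3,0,0.5],[0,0,-0.1,0,0.5],[0,0,-0.1,0,0.5],[0,0,-0.1,0,0.5],[0,0,0,0,0.5]]])

```text
clock: 13.0
position: [569.3, 95.5, 120.4]
orientation: [0.942, 0.337, 0.0, 0.0]
wrist_force: [-0.3, 0.5, 1.4]
opening: 8.8
```

Emit:
drive_tool(targets=[[[0,0,-0.1,0,0.5],[0,0,-0.1,0,0.5],[0,0,0,0,0.5]]])

```text
clock: 13.3
position: [569.4, 95.5, 118.6]
orientation: [0.942, 0.337, 0.0, 0.0]
wrist_force: [-0.2, 0.4, 2.8]
opening: 9.0
```

Emit:
drive_tool(targets=[[[0,0,-0.1,0,0.5],[0,0,-0.1,0,0.5],[0,0,0,0,0.5]]])

```text
clock: 13.6
position: [568.9, 95.6, 116.1]
orientation: [0.942, 0.337, -0.0, -0.0]
wrist_force: [-1.0, -0.5, 2.6]
opening: 8.8
```

Emit:
drive_tool(targets=[[[0,0,-0.1,0,0.5],[0,0,0,0,0.5]]])

```text
clock: 13.8
position: [568.8, 95.6, 115.1]
orientation: [0.942, 0.337, -0.0, -0.0]
wrist_force: [-0.8, -0.2, 3.2]
opening: 9.0
```

Emit:
drive_tool(targets=[[[0,0,-0.1,0,0.5],[0,0,0,0,0.5]]])

```text
clock: 14.0
position: [568.9, 95.6, 114.4]
orientation: [0.942, 0.337, -0.0, -0.0]
wrist_force: [-3.2, 0.7, 4.9]
opening: 9.0
```

Emit:
drive_tool(targets=[[[0,0,-0.1,0,0.5],[0,0,0,0,0.5]]])

```text
clock: 14.2
position: [569.0, 95.6, 114.3]
orientation: [0.942, 0.337, -0.0, -0.0]
wrist_force: [-4.4, 0.5, 9.9]
opening: 9.2
```

Run:
```python
from h import *
s=grab('scene','s10');crop(s,'s10a',310,205,80,80,8)
print(state()['position'],state()['wrist_force'])
```

```text
[569.05859904  95.63734331 114.29968749] [-4.19737257  0.32410106  9.48608065]
```

View pics/s10a.png

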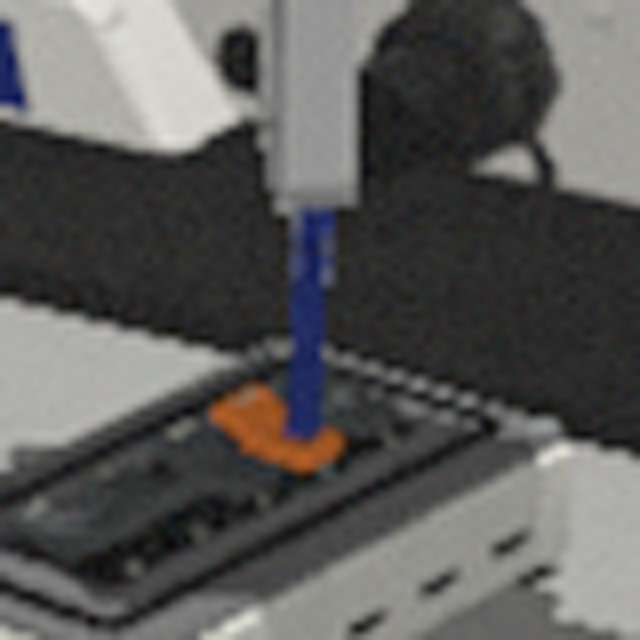

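A hard stop at 9.9 N, and the front end is visibly down. I'll lift and inspect.

Emit:
drive_tool(targets=[[[0,0,0.3,0,0.5],[0,0,0.8,0,0.5],[0,0,1.5,0,0.5],[0,0,2,0,0.5],[-0.5,2,0.5,0,0.5],[-1,4,0,0,0.5],[-1,4,0,0,0.5],[-0.6,4,0,0,0.5]]])

```text
clock: 15.05
position: [538.1, 236.9, 165.7]
orientation: [0.942, 0.336, 0.001, 0.0]
wrist_force: [0.3, -1.2, 0.3]
opening: 8.7
```

Emit:
drive_tool(targets=[[[-0.5,4.5,0,0,0.5],[-0.5,4.5,0,0,0.5],[-0.5,3.5,0,0,0.5],[0,2,0,0,0.5],[0,0,0,0,0.5],[0,0,0,0,0.5],[0,0,0,0,0.5],[0,0,0,0,0.5]]])

```text
clock: 15.85
position: [523.6, 379.4, 164.5]
orientation: [0.942, 0.336, 0.0, 0.0]
wrist_force: [0.4, -0.5, -1.0]
opening: 8.7
```

Run:
```python
from h import *
np.set_printoptions(precision=2,suppress=True)
s=grab('scene','s11');t=grab('top','t11')
A=s['color'][225:300,285:395,::-1];B=t['color'][210:290,270:380,::-1]
A=cv2.resize(A,(440,300),interpolation=2);A=cv2.resize(s['color'][235:275,310:370,::-1],(600,400),interpolation=2);B=cv2.resize(t['color'][225:270,290:357,::-1],(600,403),interpolation=2)
cv2.imwrite('pics/s11a.png',A);cv2.imwrite('pics/t11a.png',B)
p=state()['position'];print(p,state()['wrist_force'])
a=proj(s,[p,p-[0,0,65.4]]);print(a)
x=int(a[0,0]);r,k=penfit(s,x-9,x+9,int(a[0,1])+4,int(a[1,1])+8);print(r[0],r[-1],k,np.polyval(k,a[:,1]))
crop(s,'s11b',x-40,int(a[0,1])-15,80,80,8);print(x-40,int(a[0,1])-15)
```

```text
[523.48 379.66 164.46] [ 0.24  0.14 -0.5 ]
[[280.54 262.38]
 [281.96 299.08]]
[266.   281.08] [298.   280.57] [ -0.02 286.07] [281.14 280.46]
240 247
```

View pics/s11a.png

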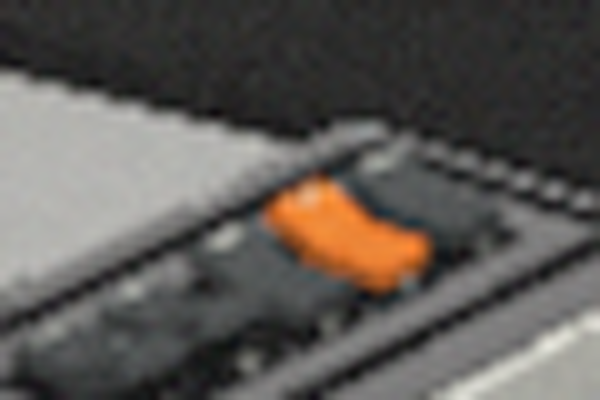

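View pics/t11a.png

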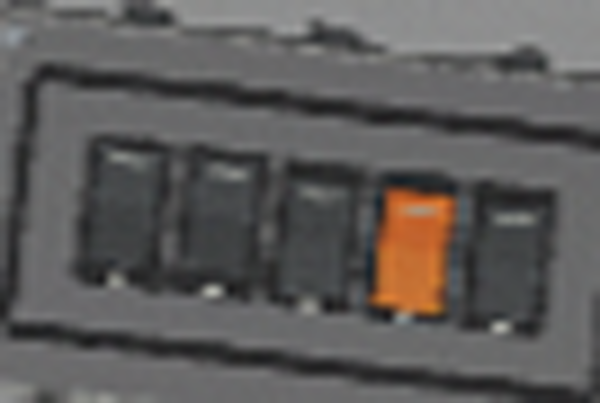

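View pics/s11b.png

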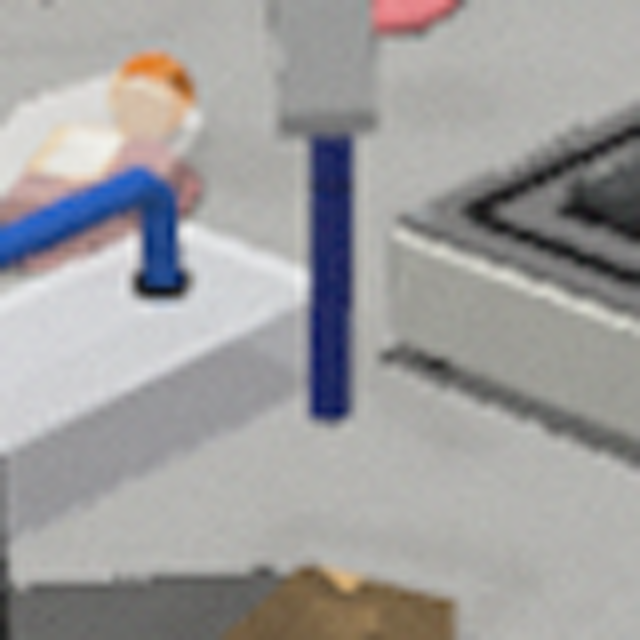

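The orange rocker is flipped and the greys look unchanged. The pen leans about 3° in the pads, much as it did at lift-off, so I'll return over the recorded home pose.

Emit:
drive_tool(targets=[[[-0.08,0.19,-1,0,0.5],[0,0,-2,0,0.5],[0,0,-1,0,0.5],[0,0,-0.1,0,0.5],[0,0,0,0,0.5],[0,0,0,0,0.5],[0,0,0,0,0.5]]])

```text
clock: 16.65
position: [522.9, 382.7, 124.3]
orientation: [0.942, 0.337, 0.001, -0.0]
wrist_force: [0.3, 0.3, -1.2]
opening: 9.2
```

Run:
```python
from h import *
s=grab('scene','s12');crop(s,'s12a',250,280,70,70,9);t=grab('top','t12');crop(t,'t12a',180,240,65,65,9)
print(state()['position'],state()['wrist_force'])
```

```text
[522.72042902 382.68371371 124.04236145] [-0.50706509  0.48576555 -0.11987452]
```

View pics/s12a.png

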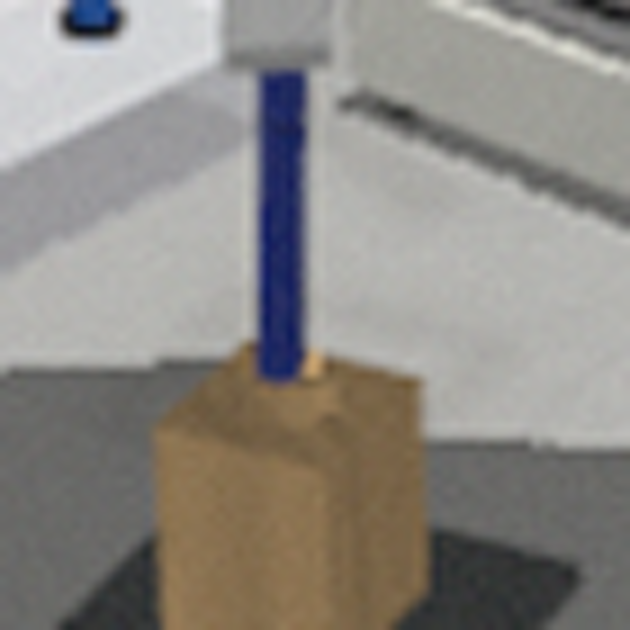

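View pics/t12a.png

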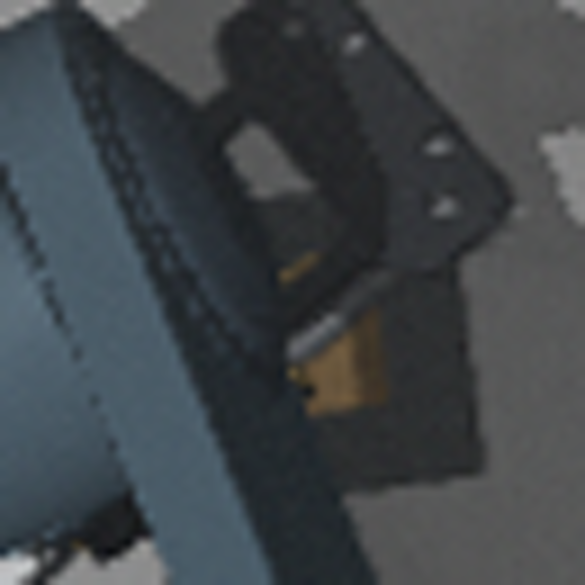

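The tip is about 0.8 px (≈1.3 mm) left of the hole centre column (283 against 290 in the crop). I'll correct and insert gently.

Emit:
drive_tool(targets=[[[-0.07,-0.1,0,0,0.5],[0,0,-0.5,0,0.5],[0,0,-0.3,0,0.5],[0,0,-0.2,0,0.5],[0,0,0,0,0.5]]])

```text
clock: 17.25
position: [521.3, 381.3, 112.6]
orientation: [0.942, 0.337, -0.001, 0.0]
wrist_force: [-0.7, 0.4, 0.6]
opening: 9.1
```

Emit:
drive_tool(targets=[[[0,0,-0.3,0,0.5],[0,0,0,0,0.5]]])

```text
clock: 17.45
position: [521.5, 381.4, 109.9]
orientation: [0.942, 0.337, -0.0, 0.0]
wrist_force: [0.6, 0.1, -0.2]
opening: 9.2
```

The tip is inside the mouth with no contact force. Continuing.

Emit:
drive_tool(targets=[[[0.06,0,-0.5,0,0.5],[0,0,-0.5,0,0.5],[0,0,0,0,0.5]]])

```text
clock: 17.75
position: [521.6, 381.1, 99.1]
orientation: [0.942, 0.337, -0.001, 0.0]
wrist_force: [-0.3, 0.3, -0.8]
opening: 9.3
```

Emit:
drive_tool(targets=[[[0,0,-0.5,0,0.5],[0,0,-0.5,0,0.5],[0,0,0,0,0.5]]])

```text
clock: 18.05
position: [521.8, 381.2, 89.2]
orientation: [0.942, 0.337, -0.001, 0.0]
wrist_force: [-0.1, 0.1, -0.8]
opening: 8.8
```

Emit:
drive_tool(targets=[[[0,0,-0.5,0,0.5],[0,0,-0.4,0,0.5],[0,0,0,0,0.5]]])

```text
clock: 18.35
position: [522.0, 381.3, 80.5]
orientation: [0.942, 0.337, -0.0, 0.0]
wrist_force: [0.9, -0.3, -0.1]
opening: 8.8
```

Emit:
drive_tool(targets=[[[0,0,-0.4,0,0.5],[0,0,-0.2,0,0.5],[0,0,-0.1,0,0.5],[0,0,0,0,0.5]]])

```text
clock: 18.75
position: [522.3, 381.4, 74.2]
orientation: [0.942, 0.337, -0.0, -0.0]
wrist_force: [0.4, -0.8, -0.9]
opening: 9.0
```

Emit:
drive_tool(targets=[[[0,0,-0.1,0,0.5],[0,0,0,0,0.5]]])

```text
clock: 18.95
position: [522.3, 381.5, 73.4]
orientation: [0.942, 0.337, 0.0, -0.0]
wrist_force: [0.0, -0.3, -0.5]
opening: 8.5
```

Emit:
drive_tool(targets=[[[0,0,0,0,1.2],[0,0,0,0,1.5],[0,0,0,0,2],[0,0,0,0,3],[0,0,0,0,3.5],[0,0,0,0,3.5]]], squeeze=3)

```text
clock: 19.55
position: [522.2, 381.4, 73.3]
orientation: [0.942, 0.337, -0.0, 0.0]
wrist_force: [-0.9, 0.5, -0.1]
opening: 34.6
```

Run:
```python
from h import *
s=grab('scene','s13');crop(s,'s13a',240,230,85,120,5)
print(state()['position'],state()['wrist_force'],state()['opening'])
```

```text
[522.25899212 381.43345001  73.30400281] [0.57699771 0.17450397 0.23873314] 34.587918932767785
```

View pics/s13a.png

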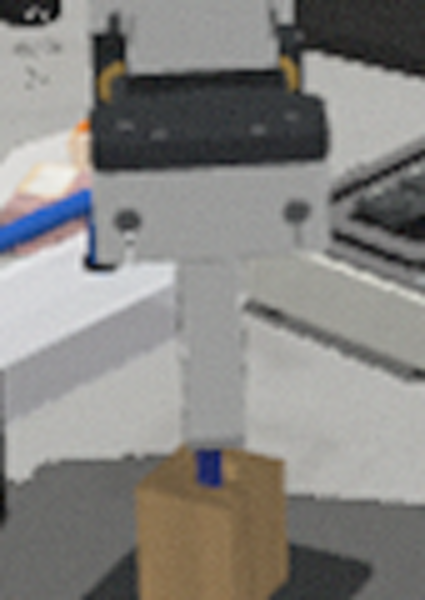

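Emit:
drive_tool(targets=[[[0,0,0.5,0,5],[0,0,1.5,0,5],[0,0,3,0,5],[0,0,3,0,5],[0,0,3,0,5],[0,0,3,0,5],[-1,-2,0,0,5],[-3,-4,0,0,5]]])

```text
clock: 20.4
position: [484.1, 322.2, 216.4]
orientation: [0.941, 0.337, 0.003, -0.0]
wrist_force: [-0.4, -0.5, 0.0]
opening: 49.7
```

Emit:
drive_tool(targets=[[[-3,-4,0,0,5],[-2,-4,0,0,5],[0,-4,0,0,5],[0,-2,0,0,5],[0,0,0,0,5],[0,0,0,0,5],[0,0,0,0,5],[0,0,0,0,5]]])

```text
clock: 21.2
position: [432.3, 182.3, 213.4]
orientation: [0.941, 0.337, 0.0, -0.0]
wrist_force: [0.3, -0.2, 0.5]
opening: 50.0
```

Run:
```python
from h import *
s=grab('scene','s14');t=grab('top','t14')
crop(s,'s14a',200,215,190,150,4);crop(t,'t14a',170,130,200,170,4)
crop(s,'s14c',310,235,60,40,10)
r,k=penfit(s,272,292,262,326);print(r[0],r[-1],k);s0=load('scene0');r,k=penfit(s0,272,292,262,326);print(r[0],r[-1],k)
print(state()['position'],state()['wrist_force'],state()['clock'])
```

```text
[267.         278.18134715] [325.         281.57142857] [5.56571509e-02 2.63413039e+02]
[267.         278.84126984] [325.         281.61025641] [4.42334762e-02 2.67114831e+02]
[432.20156611 182.16833662 213.22516861] [ 0.53204114 -0.31236306  0.42043837] 21.3
```

View pics/s14a.png

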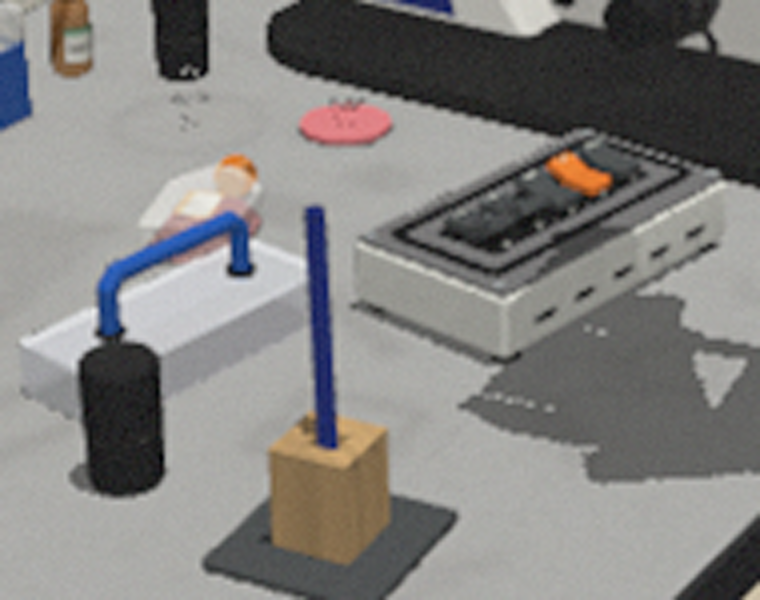

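View pics/t14a.png

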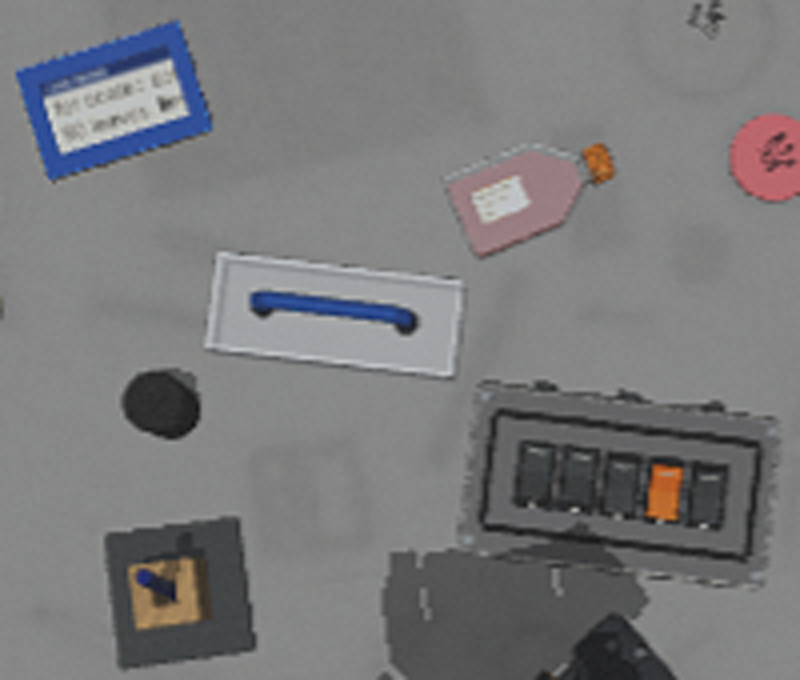

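View pics/s14c.png

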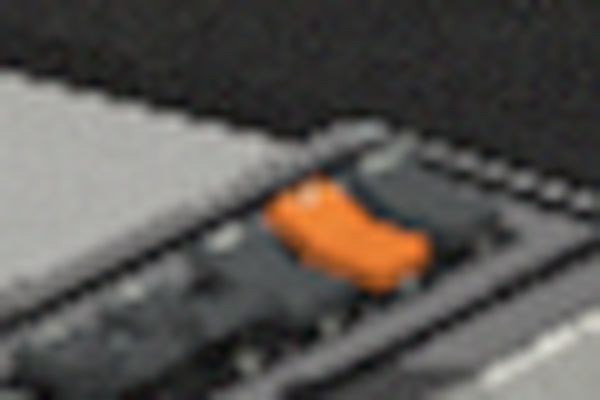

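All the end states look right: the pen top is at the same height as at the start (row 267 in both), the guard stands upright, the rocker is flipped, and the bystanders are in place. Handing in.

Run:
```python
from h import *
print(env.sign_off())
```

```text
the job is handed in; nothing more can be done
None
```

The job is done and handed in at about 21 s on the robot's clock, against the 61 s limit; the sign-off gave no verdict.

- **Guard:** I lifted it by its handle and stood it upright on the bench at about (685, 288) mm. It is clear of the flask, case and console.
- **Orange rocker:** I pressed its front end with the pen's lower end until it hit a hard stop, at about 10 N with no further travel. The final pictures show that end down.
- **Grey rockers:** they look unchanged in the before and after pictures. I compared these by eye only.
- **Pen:** it is back in its stand at the height it was lifted from. Its top is at the same image row as at the start, and it leans a few degrees in the hole, slightly more than at the start.
- **Bystanders:** the final pictures show the case and flask where they were. I did not re-picture the timer at the end; the arm only passed well above it.

**Checks that disagreed:** the pen tilted about 2–3° in the gripper. The scene camera also differed from the arm's reported position by 1–2 mm. I corrected the tip position for both before pressing and before putting the pen back, and felt no contact force on the way in.

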